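# Fetch the balloon weight from behind the jars

## Robot

A 6-joint arm with a two-finger parallel gripper is mounted at the origin on the work surface. World frame = base frame: x ahead of the robot, y to its left, z up, the work surface at z = 0. Lengths are in m, angles in rad, forces in N, time in s.
With the tool pointing down it reaches from about 0.3 to 0.775 m from the base axis. Payload 14.6 kg.
Tool frame: the origin (TCP) lies at the very end of the fingers, on their centre line; the grasp point (between the pads) lies env.hold_point_z behind it (env.hold_point_z is the distance from the TCP to the grasp point, in m); z points along the fingers, y is the line along which they close (so a half turn about z gives the same grasp; the last joint's range is limited). The gripper opens to 94 mm and grips with 3 to 60 N. Pads are 16 mm wide; open, the fingers measure 119 mm over their backs; the gripper's body (75 mm by 177 mm) begins 78 mm behind the grasp point.
Start: joints at [-1.191, 0.3, 1.521, -0, 1.321, -0.067], TCP at [0.238, -0.496, 0.205] pointing down, gripper open.
Joint ranges: [-3.03, 3.03], [-0.79, 2.21], [0.23, 2.52], [-1.04, 4.18], [0, 3.07], [-2.55, 2.55]. Speed limits (rad/s): [2.22, 2.22, 2.57, 3.14, 3.14, 3.14].

## Interface

Orientations are given as a unit quaternion [w, x, y, z].
In Python, from plant import env, cams gives the robot as it stands.
- The arm moves only by the tool step_arm, never from a script. Its argument "commands" is text: rows parted by semicolons, each of 7 numbers parted by spaces: the gripper's target within -1 to 1 (shut at 1, half-way at 0, fully open at -1), then the shift along the world's x, y, z in mm, then the turn, a rotation vector about the world's x, y, z in degrees. In form: claw dx dy dz wx wy wz; .... A call has exactly 10 rows; each row shifts and turns the commanded pose from where the row before left it; what a row does not reach is not made up. A row lasts 1/8 s, in which the tool goes at most 62.5 mm and 10.7 degrees, less where a joint would pass 70% of its speed; a pose out of reach is approached as far as the arm can. A call with a gripper value outside its range is refused whole. The fingers move at their own pace and stop on an object; "squeeze" is the grip in N (left out, the last holds). Time passes only in rows, so rows that do not move let the fingers close, or fill a call up. It gives the time, the measured TCP pose, the force, the opening and the grip force at its end, in the units of the state.
- env.state(): the state, without advancing time (a new reading comes with each control period).
- cams.grab_frame(name): name is "side" or "top" or "wrist"; returns a dict with "color" (400x640x3 uint8, blue, green, red), "mtx" (3x3 intrinsics, pixels), "camera_from_world" (4x4, takes a point from world to camera coordinates). Camera axes: x right, y down, z forward; pixel columns grow to the right and rows downward; lengths in m; the calibration is good to about 2 mm. A picture is of the moment at which its call begins. There is no depth.
- env.sign_off(): hands the job in; it is judged then, once.
The state is a dict: "t": time; "qpos": joint angles; "joint_velocities": joint speeds; "tau": joint torques, N m; "position": TCP position; "tcp_rot": TCP orientation; "wrist_force": force on the tool from outside, world axes, zero at the start; "ft_torque": the same for the moment, N m; "gripper_width": opening from 0.0 (shut) to 1.0 (fully open); "grasp_force": force on a finger pad.
Only numpy, scipy, OpenCV 4.12 (cv2) and the standard library are available. Lean on these libraries where they do the work, as an engineer would, in place of code of your own. Each camera call takes 0.05 s, during which the arm holds its last target. There are 200 camera calls.

## Task

A customer wants the rose-gold balloon weight that is hemmed in by the three tall jars: first move all three jars off the display and stand them on the dark grey mat, then put the weight upright in the yellow order tray. Only then put each jar back, standing centred on the pad of its own colour; don't knock any jar or the weight over, and leave the ribbon spool alone.

Things in the scene. Friction and masses are not known exactly. Their poses are not given: they have to be found in the camera images.
- pink_jar: Loose upright jar full of pink balloons, pink all over but for a pale band below its pink lid: a plain cylinder 50 mm in diameter and 120 mm tall all the way up, about 0.16 kg. Origin at the centre of its underside, z up along the jar. Starts on the pink pad.
- purple_jar: Loose upright jar full of purple balloons, purple all over but for a pale band below its purple lid: a plain cylinder 50 mm in diameter and 120 mm tall all the way up, about 0.16 kg. Origin at the centre of its underside, z up along the jar. Starts on the purple pad.
- teal_jar: Loose upright jar full of teal balloons, teal all over but for a pale band below its teal lid: a plain cylinder 50 mm in diameter and 120 mm tall all the way up, about 0.16 kg. Origin at the centre of its underside, z up along the jar. Starts on the teal pad.
- pink_pad: Fixed round pink pad, 68 mm in diameter and 3 mm thick, on the white riser: the home of the pink jar. Origin at the centre of its underside, z up; the jar stands 3 mm above it. The three pads surround the balloon weight on three sides, their centres 62 mm from the middle of the riser.
- purple_pad: Fixed round purple pad, 68 mm in diameter and 3 mm thick, on the white riser: the home of the purple jar. Origin at the centre of its underside, z up; the jar stands 3 mm above it. The three pads surround the balloon weight on three sides, their centres 62 mm from the middle of the riser.
- teal_pad: Fixed round teal pad, 68 mm in diameter and 3 mm thick, on the white riser: the home of the teal jar. Origin at the centre of its underside, z up; the jar stands 3 mm above it. The three pads surround the balloon weight on three sides, their centres 62 mm from the middle of the riser.
- balloon_weight: Loose rose-gold balloon weight, about 0.15 kg, standing low in the middle of the white riser (200 x 200 x 12 mm slab) between the tall jars: a round base 48 mm in diameter and 28 mm tall with a flat copper star (about 58 mm across, look only) on it, and an upright silver stem 18 mm in diameter from 28 to 57 mm height, by which it is picked up. Origin at the centre of its underside, z up along the stem.
- parking_mat: Fixed dark grey counter mat, 300 mm long (its x) by 96 mm wide (its y) and 3 mm thick, to one side of the riser; room for the three jars in a row, 90 mm apart. Origin at the centre of its underside; things stand 3 mm above it.
- order_tray: Fixed shallow yellow tray on the other side, 140 x 140 mm outside, rim 14 mm high, walls 4 mm, floor about 4 mm thick. Origin at the centre of its underside, x and y along its sides.
- ribbon_spool: Loose magenta ribbon spool with white flanges (a white disc with a black hub from above), 60 mm in diameter, 48 mm tall, standing on the counter beyond the riser; to be left alone. Origin at the centre of its underside.
There are look-alikes about, which are no part of the job. There is more than one size of the order_tray; the one meant has the size given above. There is more than one size of the balloon_weight; the one meant has the size given above.

How it is judged:
By the outcome, as a careful person would: the job done as asked, in the order asked, and still so for the second after the job is handed in, with the robot touching nothing.
It also fails if it takes over 141 s, if anything falls off the work surface, if the arm or the gripper's body presses on something with over 40 N, if the wrist force passes 120 N, or if a joint passes its speed limit or range.

## Working session

There is one attempt and no reset: what is moved stays moved. The work goes in short steps, Python scripts to look and compute and a tool call to move; the robot and the scene stay as the last step left them, time stands still between calls to the robot, and variables do not carry over. Pictures are saved under pics/ and viewed, at most 14 in all, crops included, and the job is handed in when it is done.

Besides the shell and the picture viewer there is one more tool, called after "Request:" by a JSON object that holds its "api" and its "payload", one argument or row to a line. step_arm: Moves the arm, as the interface text tells. Its arguments: {"type":"object","properties":{"commands":{"type":"string"},"squeeze":{"type":"number"}},"required":["commands"]}

```bash
ls; mkdir -p pics; python3 - <<'E'
from plant import env, cams
import cv2
print(env.hold_point_z); s=env.state(); print(s)
for n in ("top","side"):
    f=cams.grab_frame(n); cv2.imwrite(f"pics/{n}0.png",f["color"]); print(n,f["mtx"].round(1).tolist(),f["camera_from_world"].round(3).tolist())
E
```

```text
pics
0.0188
{'t': 0.0, 'qpos': array([-1.19061674e+00,  3.00476896e-01,  1.52159071e+00,  3.66262576e-06,
        1.32073224e+00, -6.65997680e-02]), 'joint_velocities': array([-6.82091667e-04, -6.77578276e-04, -2.47142474e-03, -2.09629677e-04,
        3.90378472e-05, -5.57412868e-05]), 'tau': array([ 6.79609893e-04, -5.31806552e+01, -3.52736378e+01,  7.09151826e-02,
        2.43266195e-02, -1.25912952e-04]), 'position': array([ 0.2375305 , -0.49575779,  0.20487909]), 'tcp_rot': array([-5.96472898e-04,  9.75152039e-01,  2.21535856e-01, -9.24987758e-05]), 'wrist_force': array([-0.45217589,  0.14591297, -0.43950341]), 'ft_torque': array([0.04265034, 0.01115502, 0.00149879]), 'grasp_force': 0.0, 'gripper_width': 0.9977468269533459}
top [[408.9, 0.0, 322.3], [0.0, 408.9, 194.0], [0.0, 0.0, 1.0]] [[0.009, -1.0, 0.012, -0.103], [-0.99, -0.011, -0.143, 0.501], [0.143, -0.01, -0.99, 0.955], [0.0, 0.0, 0.0, 1.0]]
side [[502.1, 0.0, 318.7], [0.0, 502.1, 201.2], [0.0, 0.0, 1.0]] [[-0.796, 0.605, -0.009, 0.485], [0.464, 0.602, -0.65, -0.135], [-0.388, -0.522, -0.76, 1.488], [0.0, 0.0, 0.0, 1.0]]
```

View pics/top0.png

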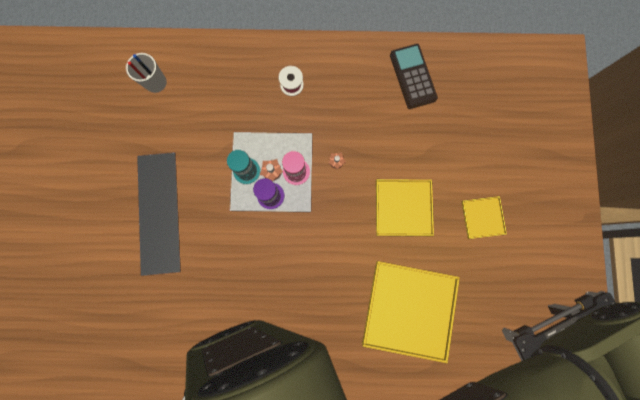

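View pics/side0.png

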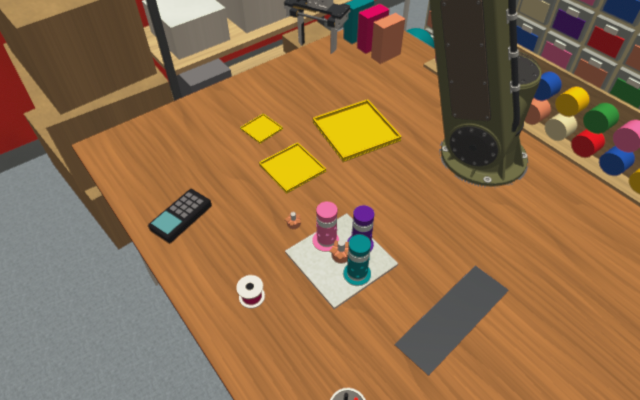

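The top view shows the riser with teal lid (239,160), pink (294,162) and purple (266,188) around a star weight at (271,170). The mat is at (159,213) and the spool at (291,79).

- **Tray candidates:** (405,208) at about 57 px, (485,218) at about 40 px and (412,312) at about 85 px. At about 400 px/m, the 57 px one is 140 mm.
- **Weight candidates:** (271,170) on the riser, and a smaller one at (337,160) on the counter. The riser one fits.

I'll confirm both in one crop and measure them.

```bash
cat > h.py <<'E'
import numpy as np, cv2
from plant import env, cams
def ray(f,px,z):
    """pixels (N,2) -> world xy on plane z"""
    px=np.atleast_2d(px).astype(float); T=f["camera_from_world"]; R,t=T[:3,:3],T[:3,3]
    d=(R.T@np.linalg.inv(f["mtx"])@np.c_[px,np.ones(len(px))].T).T; c=-R.T@t
    return (c+d*((z-c[2])/d[:,2])[:,None])[:,:2]
def mask(img,lo,hi):
    return cv2.inRange(cv2.cvtColor(img,cv2.COLOR_BGR2HSV),np.array(lo),np.array(hi))
def blobs(m,amin=60):
    cs=cv2.findContours(m,cv2.RETR_EXTERNAL,cv2.CHAIN_APPROX_NONE)[0]
    return sorted([c for c in cs if cv2.contourArea(c)>amin],key=cv2.contourArea,reverse=True)
E
python3 - <<'E'
from h import *
f=cams.grab_frame("top"); im=f["color"]
def rect(c,z):
    p=ray(f,c[:,0],z).astype(np.float32)*1000
    return [np.round(v,1) for v in cv2.minAreaRect(p)]
for c in blobs(mask(im,(20,150,90),(35,255,255)),300): print("tray",cv2.boundingRect(c),rect(c,.014))
for c in blobs(mask(im,(0,0,120),(180,45,255)),2000): print("white",cv2.boundingRect(c),rect(cv2.convexHull(c),.012))
for c in blobs(mask(im,(0,0,30),(180,60,100)),2000): print("dark",cv2.boundingRect(c),rect(c,.003))
crop=cv2.resize(im[120:250,220:520],None,fx=2.6,fy=2.6,interpolation=cv2.INTER_CUBIC)
crop2=cv2.resize(im[125:215,225:345],None,fx=6.5,fy=6.5,interpolation=cv2.INTER_CUBIC)
cv2.imwrite("pics/c1.png",crop2)
for n,(u,v) in dict(teal=(239,160),pink=(294,162),purple=(266,188)).items(): print(n,im[v,u],cv2.cvtColor(im[v:v+1,u:u+1],cv2.COLOR_BGR2HSV),ray(f,(u,v),.135).round(3))
print(ray(f,[(271,170),(291,75)],.05))
E
```

```text
tray (362, 261, 97, 102) [array([ 225.4, -312.9]), array([205.2, 203.4]), np.float64(79.6)]
tray (376, 179, 58, 57) [array([ 475.5, -301.2]), array([139.5, 142. ]), np.float64(0.6)]
tray (462, 196, 45, 43) [array([ 451.9, -497.8]), array([96. , 97.3]), np.float64(7.5)]
white (80, 0, 504, 34) [array([ 981.3, -125.2]), array([  95. , 1339.8]), np.float64(1.0)]
white (230, 132, 82, 80) [array([562.1,  29.7]), array([197.6, 199.8]), np.float64(89.7)]
dark (138, 153, 42, 122) [array([456.2, 308.9]), array([296.7,  94. ]), np.float64(5.7)]
dark (503, 259, 137, 102) [array([ 220. , -732.5]), array([112.7, 390.4]), np.float64(27.4)]
teal [132 136  55] [[[ 89 152 136]]] [[0.561 0.087]]
pink [161 129 222] [[[170 107 222]]] [[ 0.558 -0.034]]
purple [147  65 118] [[[139 142 147]]] [[0.499 0.026]]
[[ 0.55686277  0.02613851]
 [ 0.79884645 -0.01708838]]
```

View pics/c1.png

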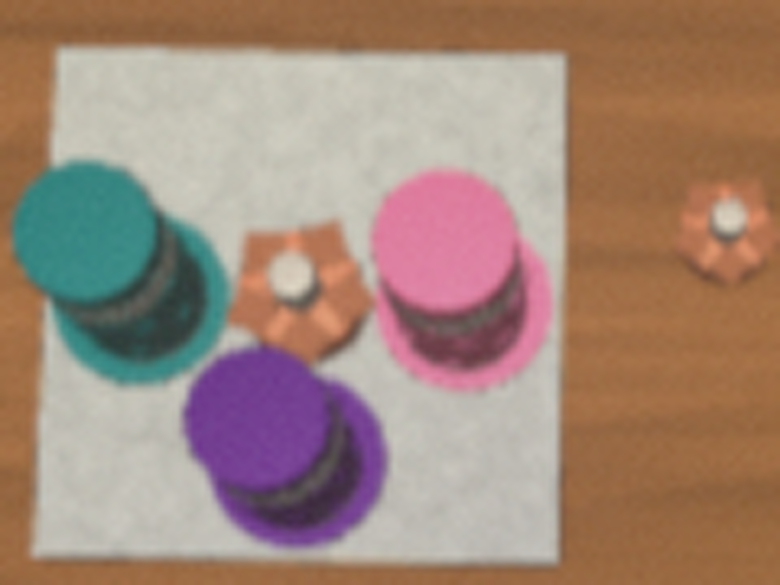

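The crop confirms the riser weight: its star is about 140 crop px across (roughly 54 mm), against about 95 px for the one on the counter. Lid centres in the crop are teal (85,232), pink (445,240) and purple (258,420), with the stem at (292,275). Pad centres, from their right and bottom edges, are about teal (142,294), pink (464,302) and purple (298,459).

```bash
python3 - <<'E'
from h import *
f=cams.grab_frame("top"); im=f["color"]
px=lambda l:(np.array(l)+.5)/6.5-.5+[225,125]
print("lids",ray(f,px([(85,232),(445,240),(258,420)]),.135).round(4).tolist())
print("pads",ray(f,px([(142,294),(464,302),(298,459)]),.015).round(4).tolist())
print("stem",ray(f,px([(292,273)]),.069).round(4))
print("riser",ray(f,px([(57,46),(566,53),(560,562),(32,556)]),.012).round(4).tolist())
E
```

```text
lids [[0.5606, 0.0901], [0.5593, -0.0319], [0.4968, 0.0296]]
pads [[0.5637, 0.0915], [0.5621, -0.032], [0.5005, 0.03]]
stem [[0.5612 0.0277]]
riser [[0.6625, 0.1286], [0.6622, -0.0699], [0.4625, -0.0702], [0.4626, 0.13]]
```

Request:
{"api": "step_arm", "payload": {
  "commands": "-1 40 50 0 0 0 9; -1 40 60 0 0 0 9; -1 40 60 0 0 0 9; -1 40 60 0 0 0 9; -1 40 60 0 0 0 9; -1 40 60 0 0 0 9; -1 40 60 0 0 0 10.4; -1 20 60 0 0 0 0; -1 10 60 0 0 0 0; -1 0 40 0 0 0 0",
  "squeeze": 30
}}

```text
t: 1.45
position: [0.5145, 0.0266, 0.2052]
tcp_rot: [-0.0, 0.707, 0.708, -0.0]
wrist_force: [0.0, -1.6, 0.8]
gripper_width: 0.999
grasp_force: 0.0
```

```bash
python3 - <<'E'
from h import *
f=cams.grab_frame("wrist"); cv2.imwrite("pics/w1.png",f["color"]); print(f["camera_from_world"].round(3).tolist(),f["mtx"][0,0]); print(env.state()["position"])
E
```

```text
[[1.0, 0.001, -0.002, -0.514], [0.002, -0.962, 0.272, -0.003], [-0.001, -0.272, -0.962, 0.399], [0.0, 0.0, 0.0, 1.0]] 340.215851262039
[0.5141868  0.02955977 0.20523932]
```

View pics/w1.png

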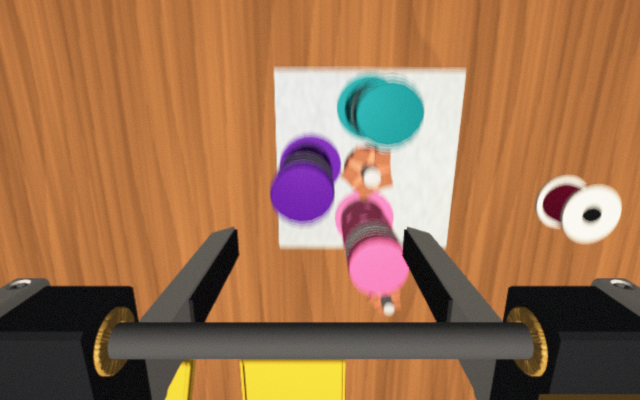

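The wrist view shows the purple lid (302,191), teal (389,113), pink (377,264) and the stem (372,178) between the pads. This agrees with the layout from the top view. Next is the teal jar.

Request:
{"api": "step_arm", "payload": {
  "commands": "-1 24 30 0 0 0 0; -1 24 31 0 0 0 0; -1 0 0 0 0 0 0; -1 0 0 0 0 0 0; -1 0 0 -20 0 0 0; -1 0 0 -20 0 0 0; -1 0 0 0 0 0 0; -1 0 0 0 0 0 0; -1 0 0 0 0 0 0; -1 0 0 0 0 0 0"
}}

```text
t: 2.75
position: [0.5626, 0.0851, 0.166]
tcp_rot: [0.0, 0.707, 0.707, 0.0]
wrist_force: [-0.0, 0.2, -0.2]
gripper_width: 1.001
grasp_force: 0.0
```

```bash
python3 - <<'E'
from h import *
f=cams.grab_frame("wrist"); im=f["color"]; print(env.state()["position"].round(4))
hsv=lambda lo,hi:blobs(mask(im,lo,hi),200)
for n,lo,hi in (("teal",(82,90,90),(95,255,255)),("purple",(130,100,70),(150,255,255)),("pink",(160,60,190),(178,255,255))):
    for c in hsv(lo,hi)[:2]:
        p=ray(f,cv2.convexHull(c)[:,0],.135).astype(np.float32); (x,y),r=cv2.minEnclosingCircle(p); print(n,round(x,4),round(y,4),round(r,4),cv2.boundingRect(c))
cv2.imwrite("pics/w2.png",im)
E
```

```text
[0.5626 0.0851 0.1658]
teal 0.5639 0.0922 0.0245 (286, 177, 74, 71)
teal 0.5636 0.1189 0.0218 (290, 139, 67, 50)
purple 0.5007 0.032 0.0251 (208, 263, 61, 60)
purple 0.5245 0.0803 0.0215 (231, 200, 64, 58)
pink 0.5618 -0.0295 0.0247 (288, 359, 65, 35)
pink 0.5759 0.043 0.016 (328, 260, 26, 41)
```

View pics/w2.png

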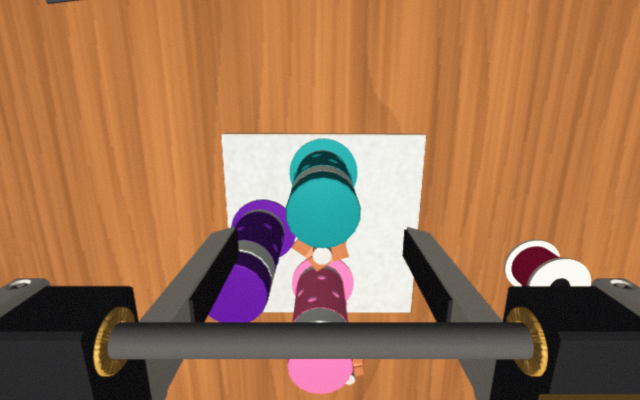

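The wrist picture has the teal lid at (323,212) between the fingers. The jars are at teal (0.563, 0.092), purple (0.500, 0.031) and pink (0.562, -0.031).

Request:
{"api": "step_arm", "payload": {
  "commands": "-1 0 7 0 0 0 0; -1 0 0 -28 0 0 0; -1 0 0 -28 0 0 0; -1 0 0 -28 0 0 0; -1 0 0 0 0 0 0; 1 0 0 0 0 0 0; 1 0 0 0 0 0 0; 1 0 0 0 0 0 0; 1 0 0 0 0 0 0; 1 0 0 0 0 0 0",
  "squeeze": 30
}}

```text
t: 4.05
position: [0.5626, 0.0921, 0.0817]
tcp_rot: [0.0, 0.707, 0.707, 0.0]
wrist_force: [0.4, -0.3, 0.7]
gripper_width: 0.532
grasp_force: 30.0
```

Request:
{"api": "step_arm", "payload": {
  "commands": "1 0 0 20 0 0 0; 1 0 0 30 0 0 0; 1 0 20 0 0 0 0; 1 0 40 0 0 0 0; 1 0 40 0 0 0 0; 1 0 40 0 0 0 0; 1 2 40 0 0 0 0; 1 0 30 0 0 0 0; 1 0 18 0 0 0 0; 1 0 0 0 0 0 0"
}}

```text
t: 5.3
position: [0.5638, 0.321, 0.1304]
tcp_rot: [-0.0, 0.707, 0.708, -0.001]
wrist_force: [0.3, -0.3, -2.1]
gripper_width: 0.528
grasp_force: 30.0
```

Request:
{"api": "step_arm", "payload": {
  "commands": "1 0 0 0 0 0 0; 1 0 0 -25 0 0 0; 1 0 0 -25 0 0 0; 1 0 0 -10 0 0 0; 1 0 0 0 0 0 0; 1 0 0 0 0 0 0; 1 0 0 0 0 0 0; 1 0 0 0 0 0 0; 1 0 0 0 0 0 0; 1 0 0 0 0 0 0"
}}

```text
t: 6.55
position: [0.5645, 0.3201, 0.0715]
tcp_rot: [0.0, 0.707, 0.707, 0.0]
wrist_force: [-0.5, 0.5, -0.6]
gripper_width: 0.529
grasp_force: 30.0
```

Request:
{"api": "step_arm", "payload": {
  "commands": "1 0 0 -1 0 0 0; 1 0 0 0 0 0 0; -1 0 0 0 0 0 0; -1 0 0 0 0 0 0; -1 0 0 0 0 0 0; -1 0 0 0 0 0 0; -1 0 0 30 0 0 0; -1 0 0 35 0 0 0; -1 0 0 25 0 0 0; -1 0 0 0 0 0 0"
}}

```text
t: 7.8
position: [0.5651, 0.3205, 0.1623]
tcp_rot: [0.001, 0.707, 0.707, 0.002]
wrist_force: [0.0, 0.8, -0.6]
gripper_width: 1.0
grasp_force: 0.0
```

Request:
{"api": "step_arm", "payload": {
  "commands": "-1 -8 -30 0 0 0 0; -1 -10 -50 0 0 0 0; -1 -10 -50 0 0 0 0; -1 -10 -50 0 0 0 0; -1 -10 -50 0 0 0 0; -1 -10 -40 0 0 0 0; -1 -6 -19 0 0 0 0; -1 0 0 0 0 0 0; -1 0 0 0 0 0 0; -1 0 0 0 0 0 0"
}}

```text
t: 9.05
position: [0.5005, 0.0319, 0.1601]
tcp_rot: [-0.0, 0.707, 0.707, -0.0]
wrist_force: [0.6, 0.7, 0.8]
gripper_width: 1.003
grasp_force: 0.0
```

```bash
python3 - <<'E'
from h import *
f=cams.grab_frame("side"); cv2.imwrite("pics/s1.png",f["color"]); print(env.state()["position"].round(4))
E
```

```text
[0.5005 0.0318 0.1601]
```

View pics/s1.png

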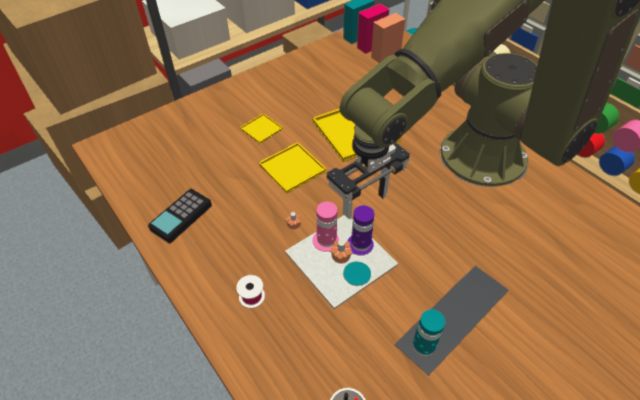

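The side view shows the teal jar standing on the mat at (429,331), with the gripper above the purple jar (362,229). Next is purple.

Request:
{"api": "step_arm", "payload": {
  "commands": "-1 0 0 -26 0 0 0; -1 0 0 -26 0 0 0; -1 0 0 -26 0 0 0; -1 0 0 0 0 0 0; 1 0 0 0 0 0 0; 1 0 0 0 0 0 0; 1 0 0 0 0 0 0; 1 0 0 0 0 0 0; 1 0 0 20 0 0 0; 1 0 0 30 0 0 0"
}}

```text
t: 10.35
position: [0.4999, 0.0311, 0.1324]
tcp_rot: [-0.001, 0.707, 0.707, -0.001]
wrist_force: [0.7, 1.0, -1.3]
gripper_width: 0.527
grasp_force: 30.0
```

Request:
{"api": "step_arm", "payload": {
  "commands": "1 -10 15 0 0 0 0; 1 -20 35 0 0 0 0; 1 -20 40 0 0 0 0; 1 -25 40 0 0 0 0; 1 -25 40 0 0 0 0; 1 -25 40 0 0 0 0; 1 -20 35 0 0 0 0; 1 -8 21 0 0 0 0; 1 0 0 0 0 0 0; 1 0 0 0 0 0 0"
}}

```text
t: 11.6
position: [0.347, 0.2966, 0.1317]
tcp_rot: [-0.0, 0.707, 0.707, -0.001]
wrist_force: [0.4, -0.1, -2.2]
gripper_width: 0.529
grasp_force: 30.0
```

Request:
{"api": "step_arm", "payload": {
  "commands": "1 0 1 -25 0 0 0; 1 0 0 -25 0 0 0; 1 0 0 -11 0 0 0; 1 0 0 0 0 0 0; 1 0 0 0 0 0 0; -1 0 0 0 0 0 0; -1 0 0 0 0 0 0; -1 0 0 0 0 0 0; -1 0 0 30 0 0 0; -1 0 0 35 0 0 0"
}}

```text
t: 12.85
position: [0.3472, 0.2977, 0.1368]
tcp_rot: [-0.0, 0.707, 0.707, -0.001]
wrist_force: [0.9, -0.2, 0.3]
gripper_width: 0.991
grasp_force: 0.0
```

Request:
{"api": "step_arm", "payload": {
  "commands": "-1 5 -10 28 0 0 0; -1 25 -35 0 0 0 0; -1 30 -45 0 0 0 0; -1 30 -45 0 0 0 0; -1 30 -45 0 0 0 0; -1 30 -45 0 0 0 0; -1 30 -45 0 0 0 0; -1 25 -40 0 0 0 0; -1 10 -18 0 0 0 0; -1 0 0 0 0 0 0"
}}

```text
t: 14.1
position: [0.5623, -0.0304, 0.164]
tcp_rot: [-0.0, 0.708, 0.707, -0.0]
wrist_force: [-0.7, -0.1, -0.2]
gripper_width: 0.999
grasp_force: 0.0
```

Request:
{"api": "step_arm", "payload": {
  "commands": "-1 0 0 -27 0 0 0; -1 0 0 -27 0 0 0; -1 0 0 -28 0 0 0; -1 0 0 0 0 0 0; 1 0 0 0 0 0 0; 1 0 0 0 0 0 0; 1 0 0 0 0 0 0; 1 0 0 0 0 0 0; 1 0 0 20 0 0 0; 1 0 0 40 0 0 0"
}}

```text
t: 15.35
position: [0.5616, -0.0298, 0.1418]
tcp_rot: [-0.001, 0.707, 0.707, -0.001]
wrist_force: [0.5, 0.6, -0.8]
gripper_width: 0.528
grasp_force: 30.0
```

Request:
{"api": "step_arm", "payload": {
  "commands": "1 0 0 30 0 0 0; 1 -10 20 0 0 0 0; 1 -20 45 0 0 0 0; 1 -20 50 0 0 0 0; 1 -20 50 0 0 0 0; 1 -20 50 0 0 0 0; 1 -16 50 0 0 0 0; 1 0 45 0 0 0 0; 1 0 20 0 0 0 0; 1 0 0 0 0 0 0"
}}

```text
t: 16.6
position: [0.4556, 0.3006, 0.1712]
tcp_rot: [-0.0, 0.707, 0.708, -0.001]
wrist_force: [-0.6, -1.0, -1.4]
gripper_width: 0.528
grasp_force: 30.0
```

Now release on the mat, lift, and return over the weight (0.5625, 0.030).

Request:
{"api": "step_arm", "payload": {
  "commands": "1 0 9 -25 0 0 0; 1 0 0 -30 0 0 0; 1 0 0 -30 0 0 0; 1 0 0 -16 0 0 0; 1 0 0 0 0 0 0; 1 0 0 0 0 0 0; -1 0 0 0 0 0 0; -1 0 0 0 0 0 0; -1 0 0 0 0 0 0; -1 0 0 20 0 0 0"
}}

```text
t: 17.85
position: [0.4558, 0.3085, 0.0904]
tcp_rot: [-0.0, 0.707, 0.707, -0.001]
wrist_force: [0.0, 1.0, -0.2]
gripper_width: 0.918
grasp_force: 0.0
```

Request:
{"api": "step_arm", "payload": {
  "commands": "-1 0 0 40 0 0 0; -1 0 0 35 0 0 0; -1 6 -20 0 0 0 0; -1 20 -50 0 0 0 0; -1 20 -50 0 0 0 0; -1 20 -50 0 0 0 0; -1 20 -50 0 0 0 0; -1 15 -40 0 0 0 0; -1 6 -20 0 0 0 0; -1 0 0 0 0 0 0"
}}

```text
t: 19.1
position: [0.5632, 0.0282, 0.1656]
tcp_rot: [-0.0, 0.708, 0.706, -0.0]
wrist_force: [0.4, 1.8, -0.4]
gripper_width: 1.003
grasp_force: 0.0
```

```bash
python3 - <<'E'
from h import *
f=cams.grab_frame("top"); cv2.imwrite("pics/t2.png",f["color"])
f=cams.grab_frame("wrist"); cv2.imwrite("pics/w3.png",f["color"]); im=f["color"];print(env.state()["position"].round(4))
for n,lo,hi in (("teal",(82,90,90),(95,255,255)),("purple",(130,100,70),(150,255,255)),("pink",(160,60,190),(178,255,255))):
    for c in blobs(mask(im,lo,hi),200)[:2]:
        p=ray(f,cv2.convexHull(c)[:,0],.015).astype(np.float32); (x,y),r=cv2.minEnclosingCircle(p); print(n,round(x,4),round(y,4),round(r,4),cv2.boundingRect(c))
for c in blobs(mask(im,(0,0,150),(180,40,255)),40): print("white",cv2.boundingRect(c))
E
```

```text
[0.563  0.0299 0.1661]
teal 0.5648 0.0934 0.0337 (288, 78, 71, 73)
purple 0.5028 0.0316 0.0338 (227, 145, 68, 66)
pink 0.5643 -0.0303 0.0341 (290, 208, 65, 58)
white (217, 74, 213, 193)
white (513, 191, 91, 72)
white (312, 186, 20, 19)
```

View pics/w3.png

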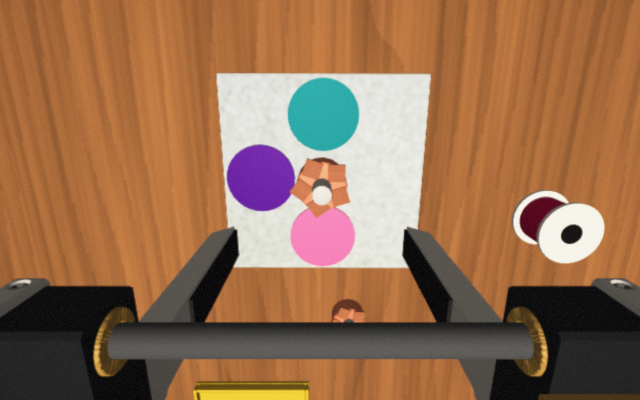

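View pics/t2.png

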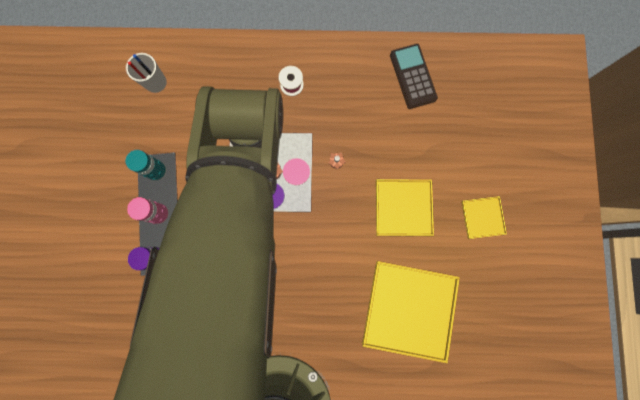

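The wrist view shows the weight's stem top at (322,195), centred between the fingers, with all three pads empty. The top view shows the teal (138,161), pink (138,209) and purple (139,258) lids in a row on the mat. Next I grip the stem.

Request:
{"api": "step_arm", "payload": {
  "commands": "-1 0 1 -40 0 0 0; -1 0 0 -40 0 0 0; -1 0 0 -30 0 0 0; -1 0 0 -10 0 0 0; 1 0 0 0 0 0 0; 1 0 0 0 0 0 0; 1 0 0 0 0 0 0; 1 0 0 0 0 0 0; 1 0 0 0 0 0 0; 1 0 0 0 0 0 0",
  "squeeze": 30
}}

```text
t: 20.45
position: [0.5635, 0.0301, 0.0465]
tcp_rot: [0.0, 0.707, 0.707, 0.0]
wrist_force: [-0.1, 0.3, 0.6]
gripper_width: 0.399
grasp_force: 0.0
```

Request:
{"api": "step_arm", "payload": {
  "commands": "1 0 0 0 0 0 0; 1 0 0 0 0 0 0; 1 0 0 0 0 0 0; 1 0 0 0 0 0 0; 1 0 0 0 0 0 0; 1 0 0 0 0 0 0; 1 0 0 0 0 0 0; 1 0 0 20 0 0 0; 1 0 0 20 0 0 0; 1 0 0 20 0 0 0"
}}

```text
t: 21.7
position: [0.5633, 0.0301, 0.1069]
tcp_rot: [-0.0, 0.707, 0.707, -0.0]
wrist_force: [-0.5, 0.3, -1.7]
gripper_width: 0.182
grasp_force: 30.0
```

Request:
{"api": "step_arm", "payload": {
  "commands": "1 -8 -20 20 0 0 0; 1 -15 -45 0 0 0 0; 1 -15 -45 0 0 0 0; 1 -15 -45 0 0 0 0; 1 -15 -45 0 0 0 0; 1 -12 -45 0 0 0 0; 1 -8 -45 0 0 0 0; 1 0 -30 0 0 0 0; 1 0 -11 0 0 0 0; 1 0 0 0 0 0 0"
}}

```text
t: 22.95
position: [0.4754, -0.3007, 0.1262]
tcp_rot: [-0.0, 0.707, 0.707, 0.0]
wrist_force: [-0.2, 0.4, -2.0]
gripper_width: 0.184
grasp_force: 30.0
```

Request:
{"api": "step_arm", "payload": {
  "commands": "1 0 0 -20 0 0 0; 1 0 0 -30 0 0 0; 1 0 0 -25 0 0 0; 1 0 0 -10 0 0 0; 1 0 0 0 0 0 0; 1 0 0 0 0 0 0; 1 0 0 0 0 0 0; 1 0 0 0 0 0 0; 1 0 0 0 0 0 0; 1 0 0 0 0 0 0"
}}

```text
t: 24.2
position: [0.4754, -0.3009, 0.0415]
tcp_rot: [0.0, 0.707, 0.707, 0.0]
wrist_force: [1.5, -0.7, -1.7]
gripper_width: 0.188
grasp_force: 30.0
```

Request:
{"api": "step_arm", "payload": {
  "commands": "1 0 0 -2 0 0 0; 1 0 0 -1 0 0 0; 1 0 0 0 0 0 0; 1 0 0 0 0 0 0; -1 0 0 0 0 0 0; -1 0 0 0 0 0 0; -1 0 0 0 0 0 0; -1 0 0 0 0 0 0; -1 0 0 0 0 0 0; -1 0 0 0 0 0 0"
}}

```text
t: 25.45
position: [0.4755, -0.3009, 0.0384]
tcp_rot: [-0.0, 0.707, 0.707, 0.0]
wrist_force: [-0.3, -1.2, -0.3]
gripper_width: 0.789
grasp_force: 0.0
```

Request:
{"api": "step_arm", "payload": {
  "commands": "-1 0 0 30 0 0 0; -1 0 0 45 0 0 0; -1 0 0 50 0 0 0; -1 0 30 0 0 0 0; -1 0 50 0 0 0 0; -1 0 60 0 0 0 0; -1 0 60 0 0 0 0; -1 0 60 0 0 0 0; -1 0 60 0 0 0 0; -1 0 60 0 0 0 0"
}}

```text
t: 26.7
position: [0.4752, 0.081, 0.1637]
tcp_rot: [0.0, 0.707, 0.707, 0.0]
wrist_force: [1.5, -0.2, -0.1]
gripper_width: 1.001
grasp_force: 0.0
```

```bash
python3 - <<'E'
from h import *
f=cams.grab_frame("top"); im=f["color"]; print(env.state()["position"].round(4))
cv2.imwrite("pics/c3.png",np.hstack([cv2.resize(im[130:290,110:210],None,fx=3.5,fy=3.5),cv2.resize(im[130:290,340:460],None,fx=3.5,fy=3.5)]))
E
```

```text
[0.4748 0.0865 0.1637]
```

View pics/c3.png

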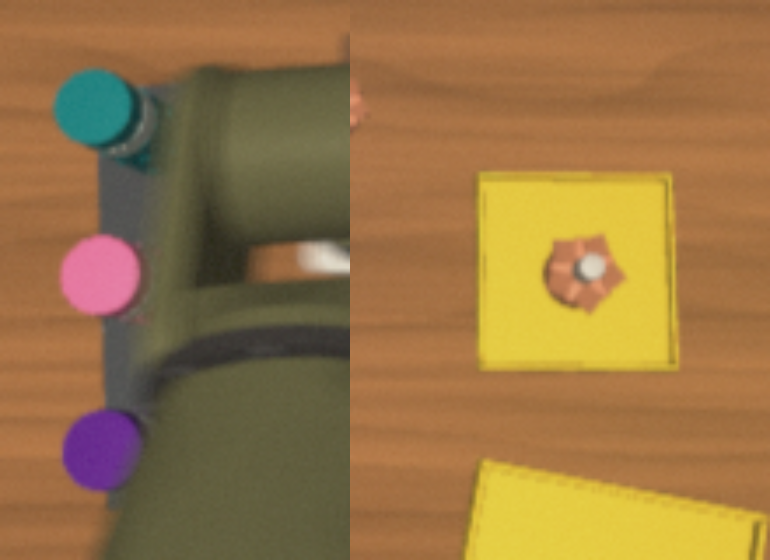

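The crop shows the weight upright near the middle of the 140 mm tray, and the three jars standing on the mat. I'll return pink first.

Request:
{"api": "step_arm", "payload": {
  "commands": "-1 0 40 0 0 0 0; -1 -9 55 0 0 0 0; -1 -10 55 0 0 0 0; -1 0 50 0 0 0 0; -1 0 20 0 0 0 0; -1 0 0 0 0 0 0; -1 0 0 0 0 0 0; -1 0 0 0 0 0 0; -1 0 0 0 0 0 0; -1 0 0 0 0 0 0"
}}

```text
t: 28.0
position: [0.4566, 0.2988, 0.1636]
tcp_rot: [0.0, 0.707, 0.707, 0.0]
wrist_force: [0.2, 0.2, -0.2]
gripper_width: 1.002
grasp_force: 0.0
```

Correct by (-1, +10), go down to TCP z 0.070, and grip.

Request:
{"api": "step_arm", "payload": {
  "commands": "-1 -1 10 0 0 0 0; -1 0 0 -30 0 0 0; -1 0 0 -35 0 0 0; -1 0 0 -28 0 0 0; -1 0 0 0 0 0 0; 1 0 0 0 0 0 0; 1 0 0 0 0 0 0; 1 0 0 0 0 0 0; 1 0 0 0 0 0 0; 1 0 0 0 0 0 0",
  "squeeze": 30
}}

```text
t: 29.25
position: [0.4555, 0.3091, 0.0706]
tcp_rot: [0.0, 0.707, 0.707, 0.0]
wrist_force: [-0.4, -0.2, 0.1]
gripper_width: 0.528
grasp_force: 30.0
```

Request:
{"api": "step_arm", "payload": {
  "commands": "1 0 0 20 0 0 0; 1 0 0 40 0 0 0; 1 0 0 30 0 0 0; 1 10 -20 0 0 0 0; 1 20 -45 0 0 0 0; 1 20 -50 0 0 0 0; 1 20 -50 0 0 0 0; 1 20 -50 0 0 0 0; 1 18 -50 0 0 0 0; 1 0 -45 0 0 0 0"
}}

```text
t: 30.5
position: [0.5639, -0.0028, 0.1601]
tcp_rot: [-0.0, 0.707, 0.707, -0.0]
wrist_force: [0.8, -0.5, -2.4]
gripper_width: 0.53
grasp_force: 30.0
```

Request:
{"api": "step_arm", "payload": {
  "commands": "1 0 -29 0 0 0 0; 1 0 0 0 0 0 0; 1 0 0 0 0 0 0; 1 0 0 -20 0 0 0; 1 0 0 -20 0 0 0; 1 0 0 -20 0 0 0; 1 0 0 0 0 0 0; 1 0 0 0 0 0 0; 1 0 0 0 0 0 0; 1 0 0 0 0 0 0"
}}

```text
t: 31.75
position: [0.5637, -0.0298, 0.101]
tcp_rot: [0.0, 0.707, 0.707, 0.0]
wrist_force: [0.4, -0.0, -1.3]
gripper_width: 0.531
grasp_force: 30.0
```

Request:
{"api": "step_arm", "payload": {
  "commands": "1 0 -1 -10 0 0 0; 1 0 0 -6 0 0 0; 1 0 0 -2.5 0 0 0; 1 0 0 0 0 0 0; 1 0 0 0 0 0 0; -1 0 0 0 0 0 0; -1 0 0 0 0 0 0; -1 0 0 0 0 0 0; -1 0 0 0 0 0 0; -1 0 0 30 0 0 0"
}}

```text
t: 33.0
position: [0.5624, -0.0308, 0.1105]
tcp_rot: [-0.002, 0.707, 0.707, -0.001]
wrist_force: [0.5, -0.0, 0.8]
gripper_width: 0.993
grasp_force: 0.0
```

Request:
{"api": "step_arm", "payload": {
  "commands": "-1 0 0 30 0 0 0; -1 0 0 20 0 0 0; -1 -10 20 0 0 0 0; -1 -35 50 0 0 0 0; -1 -40 55 0 0 0 0; -1 -40 55 0 0 0 0; -1 -40 55 0 0 0 0; -1 -30 50 0 0 0 0; -1 -15 30 0 0 0 0; -1 0 0 0 0 0 0"
}}

```text
t: 34.25
position: [0.3611, 0.2723, 0.161]
tcp_rot: [-0.0, 0.706, 0.708, -0.001]
wrist_force: [-0.4, 0.1, 0.6]
gripper_width: 0.998
grasp_force: 0.0
```

Request:
{"api": "step_arm", "payload": {
  "commands": "-1 -6 14 0 0 0 0; -1 0 0 0 0 0 0; -1 0 0 0 0 0 0; -1 0 0 0 0 0 0; -1 0 0 0 0 0 0; -1 0 0 0 0 0 0; -1 0 0 0 0 0 0; -1 0 0 0 0 0 0; -1 0 0 0 0 0 0; -1 0 0 0 0 0 0"
}}

```text
t: 35.5
position: [0.3572, 0.2848, 0.162]
tcp_rot: [0.0, 0.707, 0.707, 0.0]
wrist_force: [1.0, -0.1, -1.3]
gripper_width: 0.998
grasp_force: 0.0
```

Request:
{"api": "step_arm", "payload": {
  "commands": "-1 -10 13 0 0 0 0; -1 0 0 -30 0 0 0; -1 0 0 -35 0 0 0; -1 0 0 -26.5 0 0 0; -1 0 0 0 0 0 0; 1 0 0 0 0 0 0; 1 0 0 0 0 0 0; 1 0 0 0 0 0 0; 1 0 0 0 0 0 0; 1 0 0 0 0 0 0"
}}

```text
t: 36.75
position: [0.3473, 0.2978, 0.0706]
tcp_rot: [0.0, 0.707, 0.707, 0.0]
wrist_force: [0.5, -0.3, -0.2]
gripper_width: 0.528
grasp_force: 30.0
```

Request:
{"api": "step_arm", "payload": {
  "commands": "1 0 0 20 0 0 0; 1 0 0 30 0 0 0; 1 10 -15 0 0 0 0; 1 20 -35 0 0 0 0; 1 25 -40 0 0 0 0; 1 25 -40 0 0 0 0; 1 25 -40 0 0 0 0; 1 20 -40 0 0 0 0; 1 20 -35 0 0 0 0; 1 9 -21 0 0 0 0"
}}

```text
t: 38.0
position: [0.5017, 0.0301, 0.1202]
tcp_rot: [-0.0, 0.708, 0.707, -0.0]
wrist_force: [0.6, 0.3, -1.5]
gripper_width: 0.527
grasp_force: 30.0
```

Request:
{"api": "step_arm", "payload": {
  "commands": "1 0 0 0 0 0 0; 1 0 0 0 0 0 0; 1 0 0 -10 0 0 0; 1 0 0 -10 0 0 0; 1 0 0 0 0 0 0; 1 0 0 0 0 0 0; 1 0 0 0 0 0 0; 1 0 0 0 0 0 0; 1 0 0 0 0 0 0; 1 0 0 0 0 0 0"
}}

```text
t: 39.25
position: [0.5012, 0.0317, 0.1005]
tcp_rot: [0.0, 0.707, 0.707, 0.0]
wrist_force: [0.3, -0.2, -1.6]
gripper_width: 0.53
grasp_force: 30.0
```

Request:
{"api": "step_arm", "payload": {
  "commands": "1 0 -0.5 -10 0 0 0; 1 0 0 -6 0 0 0; 1 0 0 -2 0 0 0; 1 0 0 0 0 0 0; 1 0 0 0 0 0 0; -1 0 0 0 0 0 0; -1 0 0 0 0 0 0; -1 0 0 0 0 0 0; -1 0 0 0 0 0 0; -1 0 0 30 0 0 0"
}}

```text
t: 40.5
position: [0.5001, 0.0312, 0.1112]
tcp_rot: [-0.001, 0.707, 0.707, -0.001]
wrist_force: [1.5, -0.1, 0.9]
gripper_width: 0.993
grasp_force: 0.0
```

Request:
{"api": "step_arm", "payload": {
  "commands": "-1 0 0 30 0 0 0; -1 0 0 20 0 0 0; -1 6 20 0 0 0 0; -1 12 45 0 0 0 0; -1 12 50 0 0 0 0; -1 12 50 0 0 0 0; -1 12 50 0 0 0 0; -1 9 45 0 0 0 0; -1 0 20 0 0 0 0; -1 0 0 0 0 0 0"
}}

```text
t: 41.75
position: [0.5638, 0.3117, 0.162]
tcp_rot: [-0.0, 0.707, 0.708, -0.0]
wrist_force: [-1.6, -0.8, 0.8]
gripper_width: 0.999
grasp_force: 0.0
```

Request:
{"api": "step_arm", "payload": {
  "commands": "-1 0 9 0 0 0 0; -1 0 0 0 0 0 0; -1 0 0 0 0 0 0; -1 0 0 0 0 0 0; -1 0 0 0 0 0 0; -1 0 0 0 0 0 0; -1 0 0 0 0 0 0; -1 0 0 0 0 0 0; -1 0 0 0 0 0 0; -1 0 0 0 0 0 0"
}}

```text
t: 43.0
position: [0.5642, 0.3202, 0.1625]
tcp_rot: [-0.0, 0.707, 0.707, 0.0]
wrist_force: [-0.3, 0.6, -0.4]
gripper_width: 1.003
grasp_force: 0.0
```

Request:
{"api": "step_arm", "payload": {
  "commands": "-1 0.5 0 -30 0 0 0; -1 0 0 -35 0 0 0; -1 0 0 -27 0 0 0; -1 0 0 0 0 0 0; 1 0 0 0 0 0 0; 1 0 0 0 0 0 0; 1 0 0 0 0 0 0; 1 0 0 0 0 0 0; 1 0 0 20 0 0 0; 1 0 0 30 0 0 0"
}}

```text
t: 44.25
position: [0.5644, 0.3201, 0.1215]
tcp_rot: [-0.0, 0.707, 0.707, -0.001]
wrist_force: [-0.1, -0.5, -1.1]
gripper_width: 0.528
grasp_force: 30.0
```

Request:
{"api": "step_arm", "payload": {
  "commands": "1 0 -20 0 0 0 0; 1 0 -40 0 0 0 0; 1 0 -40 0 0 0 0; 1 0 -40 0 0 0 0; 1 -1 -40 0 0 0 0; 1 0 -30 0 0 0 0; 1 0 -18 0 0 0 0; 1 0 0 0 0 0 0; 1 0 0 -10 0 0 0; 1 0 0 -10 0 0 0"
}}

```text
t: 45.5
position: [0.5634, 0.0931, 0.0994]
tcp_rot: [-0.0, 0.707, 0.708, -0.0]
wrist_force: [0.7, -0.7, -1.2]
gripper_width: 0.525
grasp_force: 30.0
```

Request:
{"api": "step_arm", "payload": {
  "commands": "1 0 0 0 0 0 0; 1 0 0 0 0 0 0; 1 0 0 0 0 0 0; 1 0 0 0 0 0 0; 1 0 0 0 0 0 0; 1 0 0 0 0 0 0; 1 0 0 0 0 0 0; 1 0 0 0 0 0 0; 1 0 0 0 0 0 0; 1 0 0 0 0 0 0"
}}

```text
t: 46.75
position: [0.5637, 0.0923, 0.1004]
tcp_rot: [0.0, 0.707, 0.707, -0.0]
wrist_force: [0.3, 0.2, -1.8]
gripper_width: 0.53
grasp_force: 30.0
```

Lower and release, then retreat to about z 0.3 over the mat side and look.

Request:
{"api": "step_arm", "payload": {
  "commands": "1 0 0 -10 0 0 0; 1 0 0 -6 0 0 0; 1 0 0 -2 0 0 0; 1 0 0 0 0 0 0; 1 0 0 0 0 0 0; -1 0 0 0 0 0 0; -1 0 0 0 0 0 0; -1 0 0 0 0 0 0; -1 0 0 0 0 0 0; -1 0 0 30 0 0 0"
}}

```text
t: 48.0
position: [0.5626, 0.0921, 0.1107]
tcp_rot: [-0.001, 0.707, 0.707, -0.002]
wrist_force: [1.4, 0.2, 0.4]
gripper_width: 0.989
grasp_force: 0.0
```

Request:
{"api": "step_arm", "payload": {
  "commands": "-1 0 0 35 0 0 0; -1 0 0 35 0 0 0; -1 0 0 30 0 0 0; -1 0 -10 30 0 0 0; -1 0 -20 0 0 0 0; -1 0 -20 0 0 0 0; -1 0 -10 0 0 0 0; -1 0 0 0 0 0 0; -1 0 0 0 0 0 0; -1 0 0 0 0 0 0"
}}

```text
t: 49.25
position: [0.5636, 0.0327, 0.2423]
tcp_rot: [-0.0, 0.707, 0.707, -0.0]
wrist_force: [-0.1, 0.0, -0.0]
gripper_width: 1.001
grasp_force: 0.0
```

```bash
python3 - <<'E'
from h import *
f=cams.grab_frame("wrist"); cv2.imwrite("pics/w5.png",f["color"]); im=f["color"];print(env.state()["position"].round(4))
for n,lo,hi in (("teal",(82,90,90),(95,255,255)),("purple",(130,100,70),(150,255,255)),("pink",(160,60,190),(178,255,255))):
    for c in blobs(mask(im,lo,hi),100)[:2]:
        for z in (.135,.015):
            p=ray(f,cv2.convexHull(c)[:,0],z).astype(np.float32); (x,y),r=cv2.minEnclosingCircle(p); print(n,z,round(x,4),round(y,4),round(r,4),cv2.boundingRect(c))
E
```

```text
[0.5637 0.0327 0.2424]
teal 0.135 0.5649 0.0952 0.0272 (293, 85, 58, 68)
teal 0.015 0.5649 0.0881 0.0385 (293, 85, 58, 68)
purple 0.135 0.5009 0.032 0.0248 (222, 166, 56, 54)
purple 0.015 0.4746 -0.0017 0.0351 (222, 166, 56, 54)
purple 0.135 0.5205 0.0555 0.0236 (244, 140, 55, 52)
purple 0.015 0.5026 0.0317 0.0335 (244, 140, 55, 52)
pink 0.135 0.5628 -0.0327 0.0247 (294, 236, 53, 48)
pink 0.015 0.5626 -0.0936 0.035 (294, 236, 53, 48)
pink 0.135 0.564 0.0119 0.0239 (295, 190, 53, 40)
pink 0.015 0.5642 -0.0302 0.0339 (295, 190, 53, 40)
```

View pics/w5.png

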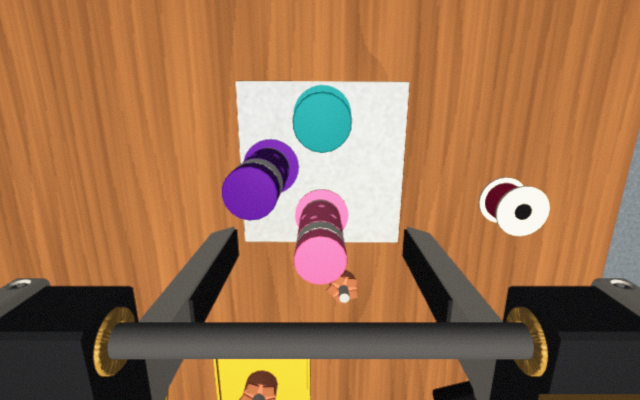

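The wrist view shows all three jars standing on their pads, with lids and pads concentric to within about 3 mm. The weight is visible in the tray at (260,387). I'll clear the arm aside for a final check from the top camera.

Request:
{"api": "step_arm", "payload": {
  "commands": "-1 -10 30 0 0 0 0; -1 -20 45 0 0 0 0; -1 -20 45 0 0 0 0; -1 -20 45 0 0 0 0; -1 -20 45 0 0 0 0; -1 -20 45 0 0 0 0; -1 -20 45 0 0 0 0; -1 -20 40 0 0 0 0; -1 0 0 0 0 0 0; -1 0 0 0 0 0 0"
}}

```text
t: 50.55
position: [0.4137, 0.3721, 0.2424]
tcp_rot: [0.0, 0.707, 0.707, -0.0]
wrist_force: [-0.0, 0.6, -0.7]
gripper_width: 1.0
grasp_force: 0.0
```

```bash
python3 - <<'E'
from h import *
f=cams.grab_frame("top"); im=f["color"]; print(env.state()["position"].round(3))
cv2.imwrite("pics/t5.png",cv2.resize(im[125:215,225:345],None,fx=6.5,fy=6.5,interpolation=cv2.INTER_CUBIC))
E
```

```text
[0.414 0.372 0.242]
```

View pics/t5.png

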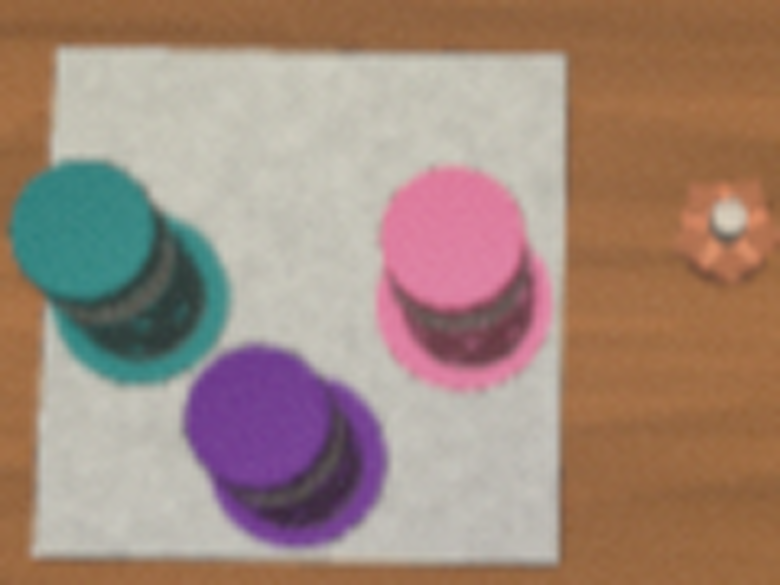

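The top crop shows the three lids over their pads at teal (84,232), pink (452,236) and purple (258,418). The worst offset is pink, about 2.5 mm. The jars stand, the riser is otherwise empty, and the robot is clear, so I'll hand in.

```bash
python3 -c "
from plant import env
print(env.sign_off())"
```

```text
the job is handed in; nothing more can be done
None
```

Job handed in at about 51 s: the rose-gold weight stands upright in the 140 mm yellow tray and all three jars are back on their own pads, with pink the furthest off centre at about 2.5 mm; the ribbon spool was not touched.

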